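# Slide the wet candlesticks onto the drying paper

### The job

The pair of candlesticks has just been painted and the paint is still wet: without picking them up or touching the paint, push each one low down on its bare wooden foot so that it slides upright over the table onto the taped-down sheet of white drying paper. Leave both standing wholly on the paper with at least a finger's width (about 15 mm) of space between their feet, never let them knock against each other or tip, and leave the other things on the table where they are.

Things in the scene. Friction and masses are not known exactly. Their poses are not given: they have to be found in the camera images.
- candlestick_a: one of two identical turned wooden candlesticks, 234 mm tall, about 0.3 kg, standing loose on the table. Its origin is the centre of its underside, z up its axis. Its foot is a bare-wood disc 88 mm in diameter and 26 mm high with an upright side: this is the only part that may be touched. It slides on the table with ordinary wood friction and tips if it is pushed high up
- candlestick_a_paint: the freshly painted (wet, dark green with thin yellow bands) part of candlestick_a, fixed on top of its foot; its origin lies on the axis at the top of the foot, 26 mm above the table, and it reaches 208 mm up from there: 68 mm across at the bottom, narrowing to 25 mm within 40 mm of height, 36 mm at the knops, 48 mm at the candle cup on top
- candlestick_b: one of two identical turned wooden candlesticks, 234 mm tall, about 0.3 kg, standing loose on the table. Its origin is the centre of its underside, z up its axis. Its foot is a bare-wood disc 88 mm in diameter and 26 mm high with an upright side: this is the only part that may be touched. It slides on the table with ordinary wood friction and tips if it is pushed high up
- candlestick_b_paint: the freshly painted (wet, dark green with thin yellow bands) part of candlestick_b, fixed on top of its foot; its origin lies on the axis at the top of the foot, 26 mm above the table, and it reaches 208 mm up from there: 68 mm across at the bottom, narrowing to 25 mm within 40 mm of height, 36 mm at the knops, 48 mm at the candle cup on top
- paper: the drying paper: a flat sheet of white paper taped to the table at its corners, 240 mm along its own x by 300 mm along its own y, under 1 mm thick, so that things slide freely onto it and over it. Its origin is its centre, on the table
- paint_pot_a: bystander: open white plastic paint pot, 66 mm across, 50 mm tall, yellow paint in it. Origin at the centre of its underside
- paint_pot_b: bystander: open white plastic paint pot, 66 mm across, 50 mm tall, red paint in it. Origin at the centre of its underside
- tea_glass: bystander: empty amber tea glass, 58 mm across, 85 mm tall. Origin at the centre of its underside
- pepper_mill: bystander: turned pepper mill blank of unpainted wood, 54 mm across, 160 mm tall. Origin at the centre of its underside
- water_bottle: bystander: clear water bottle with a white cap, 64 mm across, 200 mm tall. Origin at the centre of its underside
- rinse_bowl: bystander: white ceramic bowl, 90 mm across, 45 mm tall. Origin at the centre of its underside
- sanding_block: bystander: dark grey sanding block, 45 x 70 x 30 mm. Origin at the centre of its underside
- paint_brush: bystander: paint brush lying on the table, 190 mm long, under 25 mm high, its handle along its own x axis. Origin at the centre of its underside, about the middle of its length

How it is judged:
By the outcome, as a careful person would: the job done as asked, in the order asked, and still so for the second after the job is handed in, with the robot touching nothing.
It also fails if it takes over 72 s, if anything falls off the work surface, if the arm or the gripper's body presses on something with over 40 N, if the wrist force passes 120 N, or if a joint passes its speed limit or range.

### The arm

A 6-joint arm with a two-finger parallel gripper is mounted at the origin on the work surface. World frame = base frame: x ahead of the robot, y to its left, z up, the work surface at z = 0. Lengths are in m, angles in rad, forces in N, time in s.
With the tool pointing down it reaches from about 0.275 to 0.825 m from the base axis. Payload 4.9 kg.
Tool frame: the origin (TCP) lies on the centre line of the jaws, within the pads' length; the fingertips stand 8 mm ahead of it and the grasp point (between the pads) lies 11 mm behind it (manip.tips_ahead is the distance from the TCP to the fingertips, in m); x points along the fingers, y is the direction in which the jaws open and shut, and the axes are right-handed (so a half turn about x gives the same grasp; the last joint's range is limited). The gripper opens to 85 mm and grips with 20 to 120 N. Pads are 22 mm wide; open, the fingers measure 114 mm over their backs; the gripper's body (76 mm by 85 mm) begins 54 mm behind the grasp point. The pads swing forward as they close: fully open they stand 13 mm farther back than shut.
Start: joints at [-1.412, 0.326, -0.193, 1.052, 0, 1.437], TCP at [0.159, -0.527, 0.239] pointing down, gripper open.
Joint ranges: [-2.65, 2.65], [-0.97, 1.79], [-1.3, 1.35], [-1.93, 2.1], [-1.47, 1.37], [-3.14, 3.14]. Speed limits (rad/s): [2.57, 2.57, 3.14, 3.14, 3.14, 3.14].

### API

Orientations are given as a unit quaternion [x, y, z, w].
In Python, from plant import manip gives the robot as it stands.
- The arm moves only by the shell command python3 -m jog 'ROWS'. ROWS is text: rows parted by semicolons, each of 5 numbers parted by spaces: the shift along the tool's x, y, z in m, then the turn about the tool's x in rad, then the opening, from 0 (shut) to 1 (fully open). A call has 1 to 20 rows; each row shifts and turns the pose as measured when the row begins, along the tool's axes as they then stand; what a row does not reach is not made up. A row lasts 1/8 s, in which the tool goes at most 62.5 mm and 10.7 degrees, less where a joint would pass 70% of its speed; a pose out of reach is approached as far as the arm can. A call is refused whole if a number of a shift passes 0.0625 or a number of a turn 0.188, either way. A call with a gripper value outside its range is refused whole. The fingers move at their own pace and stop on an object; the grip force is fixed at half the most. Time passes only in rows, so rows that do not move let the fingers close. It gives the time, the measured TCP pose, the force and the opening at its end, in the units of the state.
- manip.get_obs(): the state, without advancing time (a new reading comes with each control period).
- manip.read_camera(name): name is "side" or "top"; returns a dict with "image" (400x640x3 uint8, blue, green, red), "vertical_fov" (degrees; the focal length in pixels is half the picture's height over the tangent of half this angle, whatever the lens; pixels are square), "cx", "cy" (the principal point, pixels), "extrinsics" (4x4, takes a point from world to camera coordinates). Camera axes: x right, y down, z forward; pixel columns grow to the right and rows downward; lengths in m; the calibration is good to about 2 mm. A picture is of the moment at which its call begins. There is no depth.
- manip.hand_in(): hands the job in, once; it reports no verdict.
Trained networks look in a picture, given as the dict that the camera call returned (one of the last four; its "shot" number tells which), for a name from the list of things; names that differ only in an ending like _2 or _b are one class to them, and where a whole thing is asked for, a point or a joint stands for the part that bears it (a point fixed in the world has none). Each returns a list of dicts, best first, with "conf" (0 to 1); they miss things now and then, are a little off and sometimes report something else, mostly with a low value. They report only what shows in the picture. A call takes as long as a camera call.
- manip.find_in(picture, target): "position" ([x, y, z] in m, in the coordinates of the camera as it stood for that picture, good to about 4 mm: the middle of the surface that is visible of it).
- manip.outline_of(picture, target): "region" (400x640 bool, what is visible of it).
- manip.spot_point(picture, target): "position" ([x, y, z] in m, in the coordinates of the camera as it stood for that picture, good to about 4 mm: a listed point, or the origin of a listed thing).
The state is a dict: "t": time; "qpos": joint angles; "joint_vel": joint speeds; "effort": joint torques, N m; "eef_pos": TCP position; "tool_rot": TCP orientation; "contact_force": force on the tool from outside, world axes, zero at the start; "torque": the same for the moment, N m; "grip_width": opening from 0.0 (shut) to 1.0 (fully open).
Only numpy, scipy, OpenCV 4.12 (cv2) and the standard library are available. Lean on these libraries where they do the work, as an engineer would, in place of code of your own. Each camera call takes 0.05 s, during which the arm holds its last target. There are 200 camera calls.

## Working session

There is one attempt and no reset: what is moved stays moved. The work goes in short steps, Python scripts to look and compute and a shell command to move; the robot and the scene stay as the last step left them, time stands still between calls to the robot, and variables do not carry over. Pictures are saved under pics/ and viewed, about 8 in all and at most 12, crops included, and the job is handed in when it is done.

```bash
ls; mkdir -p pics; cat > h.py <<'E'
import numpy as np, cv2
from plant import manip
def cam(n):
    p=manip.read_camera(n); im=p["image"]; f=im.shape[0]/2/np.tan(np.radians(p["vertical_fov"])/2)
    return p,f
def toworld(p,x):
    E=np.array(p["extrinsics"]); return E[:3,:3].T@(np.array(x)-E[:3,3])
def proj(p,X):
    E=np.array(p["extrinsics"]); f=p["image"].shape[0]/2/np.tan(np.radians(p["vertical_fov"])/2)
    c=E[:3,:3]@np.array(X)+E[:3,3]; return f*c[0]/c[2]+p["cx"], f*c[1]/c[2]+p["cy"]
def ray(p,u,v,z=0):
    E=np.array(p["extrinsics"]); f=p["image"].shape[0]/2/np.tan(np.radians(p["vertical_fov"])/2)
    d=E[:3,:3].T@np.array([(u-p["cx"])/f,(v-p["cy"])/f,1]); o=-E[:3,:3].T@E[:3,3]
    return o+d*(z-o[2])/d[2]
E
python3 - <<'E'
from h import *
N=["candlestick_a","candlestick_a_paint","paper","paint_pot_a","tea_glass","pepper_mill","water_bottle","rinse_bowl","sanding_block","paint_brush"]
for c in ("top","side"):
    p,f=cam(c); cv2.imwrite(f"pics/{c}0.png",p["image"])
    print(c,toworld(p,[0,0,0]).round(3))
    for n in N:
        print(n,[(toworld(p,d["position"]).round(3).tolist(),round(d["conf"],2)) for d in manip.spot_point(p,n)])
    r=manip.outline_of(p,"paper")
    if r:
        m=r[0]["region"].astype('uint8'); cs,_=cv2.findContours(m,0,2); h=cv2.convexHull(max(cs,key=cv2.contourArea))
        W=np.array([ray(p,*q[0])[:2] for q in h],dtype='float32'); print("paper rect",cv2.minAreaRect(W),cv2.boxPoints(cv2.minAreaRect(W)).round(3).tolist())
o=manip.get_obs(); print(o["t"],o["eef_pos"],o["tool_rot"],o["grip_width"])
E
```

```text
pics
top [0.455 0.002 1.045]
candlestick_a [([0.524, -0.018, -0.001], 0.9), ([0.589, 0.293, 0.002], 0.79), ([0.524, -0.017, 0.029], 0.41)]
candlestick_a_paint [([0.523, -0.014, 0.03], 0.73), ([0.362, -0.231, 0.0], 0.65)]
paper [([0.524, -0.298, -0.001], 0.79), ([0.719, -0.286, -0.003], 0.39)]
paint_pot_a [([0.714, 0.138, 0.007], 0.72), ([0.72, 0.253, 0.001], 0.63)]
tea_glass [([0.721, -0.29, -0.003], 0.9), ([0.589, 0.288, 0.023], 0.15)]
pepper_mill [([0.72, -0.178, 0.006], 0.76)]
water_bottle [([0.759, 0.002, -0.001], 0.97)]
rinse_bowl [([0.363, -0.231, 0.001], 0.74)]
sanding_block [([0.369, 0.148, 0.003], 0.65)]
paint_brush [([0.384, 0.335, -0.0], 0.66)]
side [0.444 0.896 0.963]
candlestick_a [([0.591, 0.283, 0.004], 0.61), ([0.522, -0.021, -0.0], 0.6)]
candlestick_a_paint [([0.525, -0.018, 0.028], 0.79), ([0.719, -0.288, 0.003], 0.67)]
paper [([0.524, -0.018, -0.001], 0.62)]
paint_pot_a [([0.365, 0.148, 0.001], 0.62), ([0.711, 0.133, 0.003], 0.6)]
tea_glass [([0.719, -0.289, 0.0], 0.82), ([0.72, 0.25, 0.004], 0.75)]
pepper_mill [([0.718, -0.179, 0.004], 0.82)]
water_bottle [([0.754, -0.004, -0.001], 0.63)]
rinse_bowl [([0.365, -0.232, 0.001], 0.59)]
sanding_block [([0.365, 0.148, 0.002], 0.97), ([0.521, -0.017, -0.001], 0.43)]
paint_brush [([0.382, 0.335, -0.005], 0.72)]
paper rect ((0.5220727324485779, -0.300117552280426), (0.3299505114555359, 0.2697365880012512), 82.18551635742188) [[0.3659999966621399, -0.4449999928474426], [0.6330000162124634, -0.4819999933242798], [0.6779999732971191, -0.1550000011920929], [0.41100001335144043, -0.11800000071525574]]
1.2 [ 0.15874327 -0.52661561  0.23929084] [-0.69954142 -0.10314437  0.69954399 -0.10315638] 0.9995081705205138
```

View pics/top0.png

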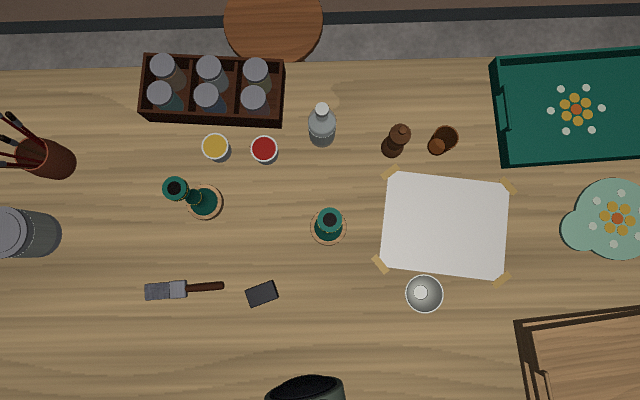

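View pics/side0.png

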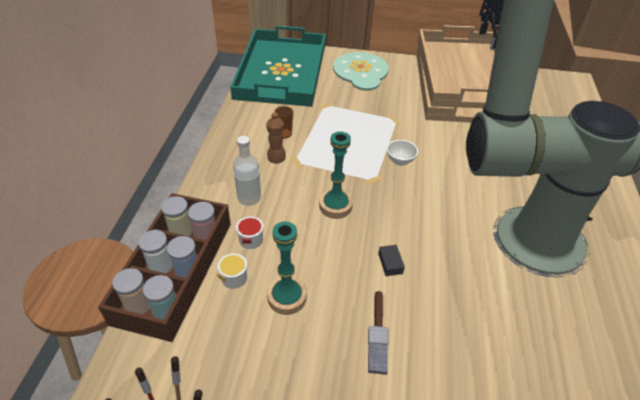

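```bash
cat >> h.py <<'E'
from scipy.spatial.transform import Rotation as Ro
def plan(x,y,z,push):
    "tool-frame shift and turn to TCP (x,y,z) with tool y (or -y) along push"
    o=manip.get_obs(); R=Ro.from_quat(o["tool_rot"]).as_matrix()
    d=R.T@(np.array([x,y,z])-o["eef_pos"]); 
    pt=R.T@np.array([push[0],push[1],0])
    a=np.arctan2(pt[2],pt[1]); 
    print("t",round(o["t"],2),"pos",o["eef_pos"].round(4),"shift",d.round(4),"turn",round(a,3),"or",round((a+np.pi/2)%np.pi-np.pi/2,3),"F",o["contact_force"].round(1),"j",o["qpos"].round(2))
    print("tool y",R[:,1].round(3),"z",R[:,2].round(3))
def sticks(p):
    o=[]
    for d in manip.spot_point(p,"candlestick_a"): o.append((toworld(p,d["position"]).round(4).tolist(),round(d["conf"],2)))
    return o
def paper(p):
    im=p["image"]; m=((im.min(2)>150)&(im.max(2).astype(int)-im.min(2)<25)).astype('uint8')
    m=cv2.morphologyEx(m,cv2.MORPH_OPEN,np.ones((5,5)))
    cs,_=cv2.findContours(m,0,2); h=cv2.convexHull(max(cs,key=cv2.contourArea))
    W=np.array([ray(p,*q[0])[:2] for q in h],dtype='float32'); return cv2.minAreaRect(W),cv2.boxPoints(cv2.minAreaRect(W))
E
python3 - <<'E'
from h import *
print(manip.tips_ahead)
p,_=cam("top"); print(paper(p))
# foot by colour of outline
for n in ["candlestick_a"]:
    for d in manip.outline_of(p,n):
        m=d["region"]; print(d["conf"],m.sum())
print(sticks(p)); print(manip.find_in(p,"candlestick_a"))
plan(0.40,0.10,0.31,(0,-1))
E
```

```text
0.008
(((0.5250340104103088, -0.2992594838142395), (0.2998175024986267, 0.23985202610492706), 81.70564270019531), array([[ 0.38473678, -0.43029982],
       [ 0.62207997, -0.46490055],
       [ 0.66533124, -0.16821915],
       [ 0.42798805, -0.13361841]], dtype=float32))
0.7 983
0.68 1576
0.37 697
[([0.5906, 0.2896, 0.0008], 0.67), ([0.5208, -0.0195, -0.0], 0.6), ([0.3694, 0.1438, -0.0008], 0.42)]
[{'position': [0.0369, 0.0665, 1.0], 'conf': 0.69}, {'position': [-0.2624, -0.0056, 1.002], 'conf': 0.65}, {'position': [-0.2616, -0.0103, 0.9251], 'conf': 0.58}]
t 1.4 pos [ 0.1587 -0.5266  0.2393] shift [-0.0707 -0.5303 -0.4118] turn 0.293 or 0.293 F [-1.5  0.5 -0.5] j [-1.41  0.33 -0.19  1.05 -0.    1.44]
tool y [ 0.289 -0.957  0.   ] z [-0.957 -0.289  0.   ]
```

```bash
python3 -m jog '-0.04 0 0 -0.187 1;-0.03 0 0 -0.187 1;0 0 0 -0.187 1;0 0 0 -0.187 1;0 0 0 -0.187 1;0 0 0 -0.187 1;0 0 0 -0.187 1;0 0 0 -0.187 1;0 0 0 -0.187 1;0 0 0 -0.187 1;0 0 0 -0.187 1;0 0 0 -0.187 1;0 0 0 -0.187 1;0 0 0 -0.187 1;0 0 0 -0.187 1;0 0 0 -0.044 1'; python3 - <<'E'
from h import *
plan(0.40,0.10,0.31,(0,1))
E
```

```text
t: 3.4
eef_pos: [0.1587, -0.5263, 0.3115]
tool_rot: [-0.005, 0.707, 0.006, 0.707]
contact_force: [-0.2, -0.4, 0.4]
grip_width: 0.998
t 3.4 pos [ 0.1587 -0.5263  0.3115] shift [0.0017 0.6225 0.2511] turn 0.016 or 0.016 F [-0.2 -0.4  0.4] j [-1.41  0.29 -0.06  1.22  0.   -1.43]
tool y [-0.016  1.     0.   ] z [ 1.     0.016 -0.   ]
```

```bash
python3 -m jog '0 0.053 0.021 0.016 1;0 0.053 0.021 0 1;0 0.053 0.021 0 1;0 0.053 0.021 0 1;0 0.053 0.021 0 1;0 0.053 0.021 0 1;0 0.053 0.021 0 1;0 0.053 0.021 0 1;0 0.053 0.021 0 1;0 0.053 0.021 0 1;0 0.053 0.021 0 1;0 0.053 0.021 0 1;0 0 0.05 0 1;0 0 0.05 0 1;0 0 0.02 0 1;0 0 0 0 1'; python3 - <<'E'
from h import *
plan(0.522,0.112,0.03,(0,1))
E
```

```text
t: 5.4
eef_pos: [0.5424, 0.1306, 0.3138]
tool_rot: [-0.002, 0.703, -0.0, 0.712]
contact_force: [-0.8, 0.2, -0.1]
grip_width: 1.004
t 5.4 pos [0.5424 0.1306 0.3138] shift [ 0.2836 -0.0176 -0.024 ] turn 0.002 or 0.002 F [-0.8  0.2 -0.1] j [ 0.11  0.3  -0.05  1.22 -0.    0.1 ]
tool y [-0.002  1.    -0.003] z [1.    0.002 0.013]
```

```bash
python3 -m jog '0 -0.018 -0.024 0 1;0.05 0 0 0 1;0.05 0 0 0 1;0.05 0 0 0 1;0.05 0 0 0 1;0.04 0 0 0 1;0.015 0 0 0 1;0 0 0 0 1'; python3 - <<'E'
from h import *
plan(0.522,0.112,0.014,(0,1))
for c in("side","top"):
    p,_=cam(c); im=p["image"]; u,v=map(int,proj(p,[0.522,0.06,0.08])); print(c,u,v)
    x0,y0=max(0,u-100),max(0,v-110)
    cv2.imwrite(f"pics/{c}1.png",cv2.resize(im[y0:y0+200,x0:x0+200],None,fx=3,fy=3,interpolation=cv2.INTER_CUBIC)); print(x0,y0,sticks(p))
E
```

```text
t: 6.4
eef_pos: [0.5148, 0.1108, 0.0553]
tool_rot: [-0.002, 0.702, -0.0, 0.712]
contact_force: [0.8, 0.1, 0.4]
grip_width: 0.998
t 6.4 pos [0.5148 0.1108 0.0553] shift [0.0414 0.0013 0.0066] turn 0.002 or 0.002 F [0.8 0.1 0.4] j [ 0.07  0.47 -0.5   0.58 -0.    0.07]
tool y [-0.002  1.    -0.003] z [1.    0.002 0.015]
side 332 206
232 96 [([0.5918, 0.2842, 0.0051], 0.92), ([0.5222, -0.0202, -0.0016], 0.69)]
top 295 226
195 116 [([0.5191, -0.0158, -0.0018], 0.7), ([0.5926, 0.292, 0.0025], 0.6), ([0.3861, 0.3318, -0.0008], 0.5)]
```

View pics/side1.png

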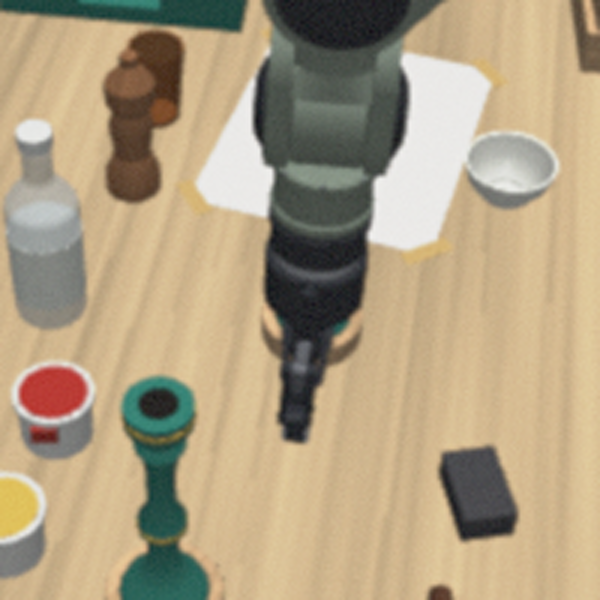

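View pics/top1.png

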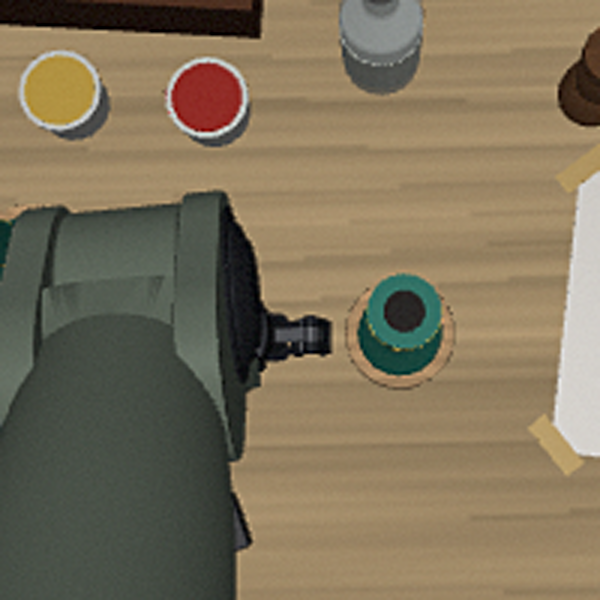

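```bash
python3 -m jog '0.02 0 0.007 0 1;0.01 0 0 0 1;0 0 0 0 1'; python3 - <<'E'
from h import *
plan(0.522,0.112,0.014,(0,1))
p,_=cam("side"); im=p["image"]; 
for y in(0.154,0.169):
  for z in(0,0.01,0.02,0.03): print(y,z,np.round(proj(p,[0.522,y,z]),1))
cv2.imwrite("pics/side2.png",cv2.resize(im[190:290,290:390],None,fx=6,fy=6,interpolation=cv2.INTER_CUBIC))
E
```

```text
t: 6.98
eef_pos: [0.5277, 0.1112, 0.0302]
tool_rot: [-0.001, 0.698, -0.0, 0.716]
contact_force: [-0.4, 0.1, 0.1]
grip_width: 0.996
t 6.97 pos [0.5277 0.1112 0.0302] shift [ 0.0161  0.0008 -0.0061] turn 0.002 or 0.002 F [-0.4  0.1  0.1] j [ 0.07  0.52 -0.5   0.52 -0.    0.07]
tool y [-0.002  1.    -0.002] z [1.    0.002 0.026]
0.154 0 [325.2 256.8]
0.154 0.01 [325.3 254.3]
0.154 0.02 [325.5 251.7]
0.154 0.03 [325.7 249.1]
0.169 0 [324.2 261.7]
0.169 0.01 [324.4 259.2]
0.169 0.02 [324.5 256.6]
0.169 0.03 [324.7 254. ]
```

View pics/side2.png

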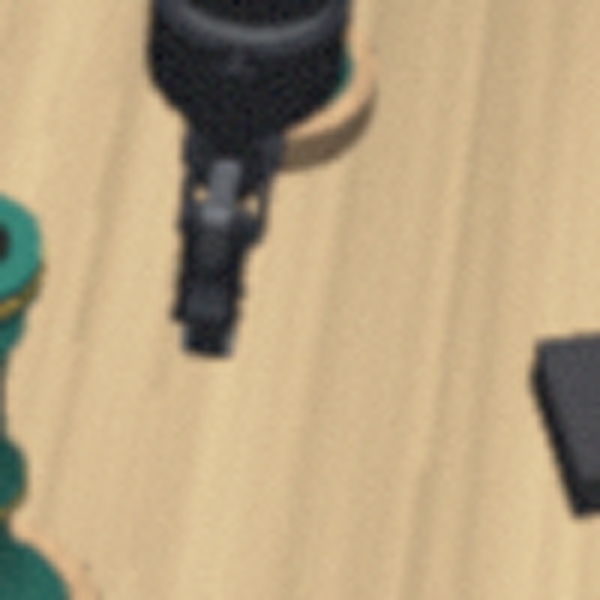

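```bash
python3 -m jog '0.012 0 -0.006 0 1;0.006 0 0 0 1;0 0 0 0 1'; python3 - <<'E'
from h import *
plan(0.522,0.112,0.006,(0,1))
E
```

```text
t: 7.4
eef_pos: [0.5221, 0.1113, 0.0121]
tool_rot: [-0.001, 0.697, -0.0, 0.717]
contact_force: [-0.2, 1.2, -1.0]
grip_width: 1.004
t 7.4 pos [0.5221 0.1113 0.0121] shift [ 0.0061  0.0007 -0.0003] turn 0.002 or 0.002 F [-0.2  1.2 -1. ] j [ 0.07  0.55 -0.53  0.47 -0.    0.07]
tool y [-0.002  1.    -0.002] z [1.    0.002 0.028]
```

```bash
python3 -m jog '0.005 0 0 0 1;0 -0.006 0 0 1;0 -0.006 0 0 1;0 -0.005 0 0 1;0 -0.005 0 0 1;0 -0.005 0 0 1;0 -0.006 0 0 1;0 -0.007 0 0 1;0 -0.008 0 0 1;0 -0.008 0 0 1;0 -0.006 0 0 1;0 -0.003 0 0 1;0 0 0 0 1'; python3 - <<'E'
from h import *
plan(0.522,-0.262,0.006,(0,1))
for c in ("top","side"):
    p,_=cam(c); print(sticks(p))
    cv2.imwrite(f"pics/{c}3.png",p["image"][100:300,200:500] if c=="top" else p["image"])
E
```

```text
t: 9.02
eef_pos: [0.5229, 0.042, 0.0073]
tool_rot: [-0.001, 0.697, 0.001, 0.717]
contact_force: [-0.2, 1.3, 0.3]
grip_width: 1.0
t 9.03 pos [0.5229 0.042  0.0073] shift [ 0.0013 -0.304  -0.0014] turn 0.002 or 0.002 F [-0.2  1.3  0.3] j [-0.06  0.54 -0.56  0.44  0.   -0.06]
tool y [-0.002  1.    -0.   ] z [1.    0.002 0.028]
[([0.5903, 0.2904, 0.0016], 0.7), ([0.5218, -0.0614, -0.0025], 0.66)]
[([0.5916, 0.2851, 0.0029], 0.8), ([0.5217, -0.0597, -0.0004], 0.69)]
```

```bash
python3 -m jog '0 -0.004 0 0 1;0 -0.007 0 0 1;0 -0.009 0 0 1;0 -0.01 0 0 1;0 -0.01 0 0 1;0 -0.01 0 0 1;0 -0.01 0 0 1;0 -0.01 0 0 1;0 -0.01 0 0 1;0 -0.01 0 0 1;0 -0.01 0 0 1;0 -0.01 0 0 1;0 -0.01 0 0 1;0 -0.01 0 0 1;0 -0.01 0 0 1;0 -0.01 0 0 1;0 -0.008 0 0 1;0 -0.006 0 0 1;0 -0.003 0 0 1;0 0 0 0 1'; python3 - <<'E'
from h import *
plan(0.522,-0.262,0.006,(0,1))
for c in ("top","side"):
    p,_=cam(c); print(sticks(p))
E
```

```text
t: 11.72
eef_pos: [0.5232, -0.136, 0.0074]
tool_rot: [-0.0, 0.697, 0.001, 0.717]
contact_force: [0.1, 2.2, 2.2]
grip_width: 1.0
t 11.72 pos [ 0.5232 -0.136   0.0074] shift [ 0.0011 -0.126  -0.0016] turn 0.002 or 0.002 F [0.1 2.2 2.2] j [-0.4   0.56 -0.51  0.47  0.01 -0.4 ]
tool y [-0.003  1.     0.001] z [1.    0.002 0.029]
[([0.5927, 0.29, 0.0004], 0.84), ([0.7183, -0.2865, -0.0031], 0.61)]
[([0.5909, 0.2857, 0.0019], 0.75), ([0.5217, -0.2381, -0.0032], 0.73)]
```

```bash
python3 -m jog '0 -0.004 0 0 1;0 -0.007 0 0 1;0 -0.009 0 0 1;0 -0.01 0 0 1;0 -0.01 0 0 1;0 -0.01 0 0 1;0 -0.01 0 0 1;0 -0.01 0 0 1;0 -0.01 0 0 1;0 -0.01 0 0 1;0 -0.01 0 0 1;0 -0.009 0 0 1;0 -0.008 0 0 1;0 -0.006 0 0 1;0 -0.003 0 0 1;0 0 0 0 1'; python3 - <<'E'
from h import *
plan(0.522,-0.262,0.006,(0,1))
for c in ("top","side"):
    p,_=cam(c); print(sticks(p))
E
```

```text
t: 13.92
eef_pos: [0.5233, -0.2701, 0.0069]
tool_rot: [-0.0, 0.697, 0.002, 0.717]
contact_force: [0.3, 1.6, 0.7]
grip_width: 1.002
t 13.93 pos [ 0.5233 -0.2701  0.0069] shift [ 0.0009  0.0081 -0.0013] turn 0.003 or 0.003 F [0.3 1.6 0.7] j [-0.61  0.63 -0.38  0.55  0.02 -0.61]
tool y [-0.003  1.     0.003] z [1.    0.003 0.028]
[([0.5875, 0.2911, 0.0034], 0.72)]
[([0.5869, 0.2845, 0.0031], 0.56), ([0.5228, -0.3733, 0.0016], 0.5)]
```

```bash
python3 -m jog '0 0.015 0 0 1;0 0.025 0 0 1;-0.02 0.01 0 0 1;-0.05 0 0 0.02 1;-0.06 0 0 0.02 1;-0.06 0 0 0.02 1;-0.06 0 0 0.02 1;-0.05 0 0 0.02 1;0 0 0 0.005 1;0 0 0 0 1'; python3 - <<'E'
from h import *
plan(0.604,0.417,0.33,(0.1055,.9944))
p,_=cam("top"); print(sticks(p))
E
```

```text
t: 15.38
eef_pos: [0.513, -0.2148, 0.3253]
tool_rot: [0.035, 0.694, -0.037, 0.718]
contact_force: [0.2, -0.4, -0.7]
grip_width: 0.997
t 15.38 pos [ 0.513  -0.2148  0.3253] shift [-0.0046  0.6378  0.0263] turn 0.004 or 0.004 F [ 0.2 -0.4 -0.7] j [-0.54  0.27 -0.05  1.22  0.01 -0.43]
tool y [ 0.102  0.995 -0.001] z [ 0.994 -0.102  0.033]
[([0.5887, 0.2905, 0.0032], 0.58)]
```

```bash
python3 -m jog '0 0.03 0.002 0 1;0 0.053 0.002 0 1;0 0.053 0.002 0 1;0 0.053 0.002 0 1;0 0.053 0.002 0 1;0 0.053 0.002 0 1;0 0.053 0.002 0 1;0 0.053 0.002 0 1;0 0.053 0.002 0 1;0 0.053 0.002 0 1;0 0.053 0.002 0 1;0 0.053 0.002 0 1;0 0.02 0 0 1;0 0 0 0 1'; python3 - <<'E'
from h import *
plan(0.604,0.417,0.05,(0.1055,.9944))
E
```

```text
t: 17.23
eef_pos: [0.5955, 0.4306, 0.2965]
tool_rot: [0.032, 0.709, -0.041, 0.704]
contact_force: [0.7, 0.4, -0.1]
grip_width: 1.001
t 17.23 pos [0.5955 0.4306 0.2965] shift [ 0.2466 -0.0094  0.0115] turn 0.001 or 0.001 F [ 0.7  0.4 -0.1] j [ 0.53  0.7   0.57  1.45 -0.01  0.63]
tool y [ 0.104  0.994 -0.013] z [ 0.995 -0.104 -0.006]
```

```bash
python3 -m jog '0.01 -0.009 0.011 0 1;0.05 0 0 0 1;0.05 0 0 0 1;0.05 0 0 0 1;0.04 0 0 0 1;0.03 0 0 0 1;0.015 0 0 0 1;0 0 0 0 1'; python3 - <<'E'
from h import *
plan(0.604,0.417,0.008,(0.1055,.9944))
for c in ("top","side"):
    p,_=cam(c); print(sticks(p))
E
```

```text
t: 18.23
eef_pos: [0.6073, 0.3971, 0.0407]
tool_rot: [0.036, 0.709, -0.05, 0.702]
contact_force: [0.7, 0.1, 0.5]
grip_width: 1.001
t 18.23 pos [0.6073 0.3971 0.0407] shift [ 0.0323  0.02   -0.0054] turn -0.016 or -0.016 F [0.7 0.1 0.5] j [ 0.48  0.82  0.14  0.9  -0.01  0.6 ]
tool y [ 0.121  0.992 -0.02 ] z [ 0.993 -0.121 -0.008]
[([0.5217, -0.3721, 0.002], 0.82), ([0.5894, 0.291, 0.0024], 0.75)]
[([0.5915, 0.2847, 0.0007], 0.75)]
```

```bash
python3 -m jog '0 0.02 -0.003 -0.016 1;0.012 0 0 0 1;0.012 0 0 0 1;0.005 0 0 0 1;0 0 0 0 1'; python3 - <<'E'
from h import *
plan(0.604,0.417,0.007,(0.1055,.9944))
E
```

```text
t: 19.05
eef_pos: [0.6101, 0.4194, 0.016]
tool_rot: [0.032, 0.706, -0.042, 0.706]
contact_force: [-0.1, -0.0, -0.2]
grip_width: 0.997
t 19.05 pos [0.6101 0.4194 0.016 ] shift [ 0.009  -0.0029 -0.0058] turn 0.001 or 0.001 F [-0.1 -0.  -0.2] j [ 0.51  0.87  0.16  0.87 -0.01  0.61]
tool y [ 0.104  0.994 -0.015] z [ 0.995 -0.104  0.   ]
```

```bash
python3 -m jog '0.008 0 -0.006 0 1;0 -0.006 0 0 1;0 -0.006 0 0 1;0 -0.005 0 0 1;0 -0.005 0 0 1;0 -0.005 0 0 1;0 -0.006 0 0 1;0 -0.008 0 0 1;0 -0.009 0 0 1;0 -0.01 0 0 1;0 -0.01 0 0 1;0 -0.008 0 0 1;0 -0.006 0 0 1;0 -0.003 0 0 1;0 0 0 0 1'; python3 - <<'E'
from h import *
plan(0.545,-0.139,0.007,(0.1055,.9944))
for c in ("top","side"):
    p,_=cam(c); print(sticks(p)); cv2.imwrite(f"pics/{c}4.png",p["image"])
E
```

```text
t: 20.92
eef_pos: [0.5948, 0.3274, 0.01]
tool_rot: [0.033, 0.706, -0.042, 0.706]
contact_force: [0.2, 1.0, -0.1]
grip_width: 1.001
t 20.93 pos [0.5948 0.3274 0.01  ] shift [ 0.0088 -0.4689 -0.0005] turn 0.0 or 0.0 F [ 0.2  1.  -0.1] j [ 0.4   0.77 -0.06  0.74 -0.01  0.5 ]
tool y [ 0.105  0.994 -0.012] z [ 0.994 -0.105  0.001]
[([0.5842, 0.2325, 0.0011], 0.8), ([0.522, -0.3731, 0.0005], 0.59)]
[([0.5821, 0.2286, 0.0007], 0.6)]
```

View pics/side4.png

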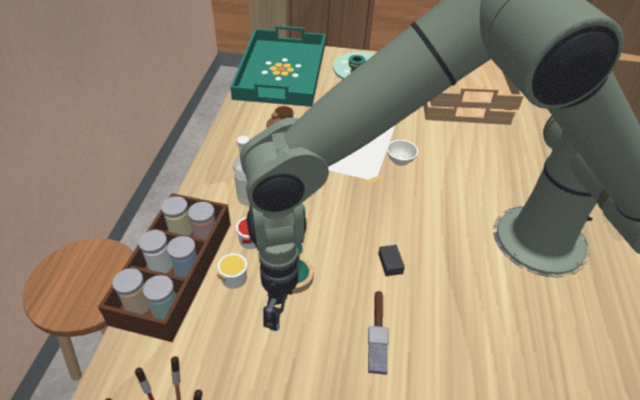

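```bash
python3 -m jog '0.001 -0.004 0 0 1;0.001 -0.007 0 0 1;0.001 -0.009 0 0 1;0 -0.01 0 0 1;0 -0.01 0 0 1;0 -0.01 0 0 1;0 -0.01 0 0 1;0 -0.01 0 0 1;0 -0.01 0 0 1;0 -0.01 0 0 1;0 -0.01 0 0 1;0 -0.01 0 0 1;0 -0.01 0 0 1;0 -0.01 0 0 1;0 -0.01 0 0 1;0 -0.01 0 0 1;0 -0.008 0 0 1;0 -0.006 0 0 1;0 -0.003 0 0 1;0 0 0 0 1'; python3 - <<'E'
from h import *
plan(0.545,-0.139,0.007,(0.1055,.9944))
for c in ("top","side"):
    p,_=cam(c); print(sticks(p))
E
```

```text
t: 23.62
eef_pos: [0.5781, 0.1536, 0.01]
tool_rot: [0.034, 0.705, -0.039, 0.708]
contact_force: [0.5, 1.1, 1.5]
grip_width: 1.003
t 23.62 pos [0.5781 0.1536 0.01  ] shift [ 0.0047 -0.2944 -0.0028] turn 0.002 or 0.002 F [0.5 1.1 1.5] j [ 0.14  0.65 -0.32  0.6  -0.01  0.24]
tool y [ 0.103  0.995 -0.006] z [ 0.995 -0.103  0.005]
[([0.5705, 0.0607, 0.0007], 0.77), ([0.5204, -0.3711, 0.0029], 0.57), ([0.7571, 0.0012, 0.0002], 0.25)]
[([0.5257, -0.3744, -0.0025], 0.78), ([0.5641, 0.054, 0.002], 0.58)]
```

```bash
python3 -m jog '0.001 -0.004 0 0 1;0.001 -0.007 0 0 1;0.001 -0.009 0 0 1;0 -0.01 0 0 1;0 -0.01 0 0 1;0 -0.01 0 0 1;0 -0.01 0 0 1;0 -0.01 0 0 1;0 -0.01 0 0 1;0 -0.01 0 0 1;0 -0.01 0 0 1;0 -0.01 0 0 1;0 -0.01 0 0 1;0 -0.01 0 0 1;0 -0.01 0 0 1;0 -0.01 0 0 1;0 -0.008 0 0 1;0 -0.006 0 0 1;0 -0.003 0 0 1;0 0 0 0 1'; python3 - <<'E'
from h import *
plan(0.545,-0.139,0.007,(0.1055,.9944))
for c in ("top","side"):
    p,_=cam(c); print(sticks(p))
E
```

```text
t: 26.32
eef_pos: [0.5648, -0.0163, 0.0106]
tool_rot: [0.037, 0.701, -0.032, 0.711]
contact_force: [0.5, 3.6, 5.2]
grip_width: 1.0
t 26.32 pos [ 0.5648 -0.0163  0.0106] shift [ 0.0023 -0.124  -0.0078] turn 0.008 or 0.008 F [0.5 3.6 5.2] j [-0.16  0.6  -0.43  0.53  0.01 -0.07]
tool y [0.097 0.995 0.009] z [ 0.995 -0.098  0.013]
[([0.5212, -0.3713, 0.0005], 0.96), ([0.552, -0.1096, 0.0013], 0.85)]
[([0.5236, -0.3729, 0.0005], 0.76), ([0.5538, -0.1148, 0.0005], 0.64)]
```

```bash
python3 -m jog '-0.001 -0.004 -0.001 0 1;0 -0.007 0 0 1;0 -0.009 0 0 1;0 -0.01 0 0 1;0 -0.01 0 0 1;0 -0.01 0 0 1;0 -0.01 0 0 1;0 -0.01 0 0 1;0 -0.01 0 0 1;0 -0.01 0 0 1;0 -0.009 0 0 1;0 -0.008 0 0 1;0 -0.006 0 0 1;0 -0.003 0 0 1;0 -0.002 0 0 1;0 0 0 0 1'; python3 - <<'E'
from h import *
plan(0.545,-0.139,0.007,(0.1055,.9944))
for c in ("top","side"):
    p,_=cam(c); print(sticks(p))
E
```

```text
t: 28.52
eef_pos: [0.5498, -0.1423, 0.0109]
tool_rot: [0.038, 0.702, -0.031, 0.71]
contact_force: [0.7, 5.2, 5.4]
grip_width: 1.001
t 28.52 pos [ 0.5498 -0.1423  0.0109] shift [ 0.0038  0.0028 -0.0051] turn 0.008 or 0.008 F [0.7 5.2 5.4] j [-0.39  0.6  -0.42  0.55  0.01 -0.29]
tool y [0.098 0.995 0.011] z [ 0.995 -0.098  0.011]
[([0.5194, -0.3737, -0.0001], 0.69)]
[([0.526, -0.3734, 0.001], 0.77), ([0.5386, -0.2416, 0.0032], 0.74), ([0.72, 0.2531, 0.0046], 0.49)]
```

```bash
python3 -m jog '0 0.01 0 0 1;0 0.025 0 0 1;-0.01 0.025 0 0 1;-0.05 0 0 0 1;-0.06 0 0 0 1;-0.06 0 0 0 1;-0.06 0.02 0 0 1;-0.03 0.05 0 0 1;0 0.05 -0.01 0 1;0 0.05 -0.02 0 1;0 0.05 -0.02 0 1;0 0.05 -0.02 0 1;0 0.04 -0.02 0 1;0 0 0 0 1'; python3 - <<'E'
from h import *
plan(0.545,-0.139,0.007,(0.1055,.9944))
N=["paint_pot_a","tea_glass","pepper_mill","water_bottle","rinse_bowl","sanding_block","paint_brush"]
for c in ("top","side"):
    p,_=cam(c); print(sticks(p)); cv2.imwrite(f"pics/{c}5.png",p["image"])
    for n in N: print(n,[(toworld(p,d["position"]).round(3).tolist(),round(d["conf"],2)) for d in manip.spot_point(p,n)][:2])
    if c=="top":
        g=p["image"]; cv2.imwrite("pics/top5.png",cv2.resize(g[120:320,330:560],None,fx=3,fy=3))
E
```

```text
t: 30.48
eef_pos: [0.4885, 0.242, 0.2797]
tool_rot: [0.034, 0.707, -0.04, 0.705]
contact_force: [0.8, -0.6, -0.9]
grip_width: 0.999
t 30.48 pos [0.4885 0.242  0.2797] shift [ 0.2756 -0.3708  0.0964] turn 0.002 or 0.002 F [ 0.8 -0.6 -0.9] j [ 0.33  0.3  -0.13  1.15 -0.01  0.43]
tool y [ 0.104  0.995 -0.009] z [ 0.995 -0.104 -0.003]
[([0.54, -0.2378, 0.0022], 0.8)]
paint_pot_a [([0.708, 0.139, 0.001], 0.96), ([0.722, 0.254, 0.003], 0.6)]
tea_glass [([0.719, -0.287, -0.0], 0.57)]
pepper_mill [([0.721, -0.175, 0.002], 0.68)]
water_bottle [([0.76, 0.003, 0.0], 0.58)]
rinse_bowl [([0.362, -0.232, 0.0], 0.73)]
sanding_block [([0.369, 0.146, 0.001], 0.72), ([0.363, -0.232, 0.0], 0.3)]
paint_brush [([0.385, 0.332, 0.0], 0.87), ([0.715, 0.137, 0.004], 0.51)]
[]
paint_pot_a [([0.719, 0.252, 0.003], 0.83), ([0.714, 0.135, 0.004], 0.64)]
tea_glass [([0.717, -0.291, -0.0], 0.55)]
pepper_mill [([0.72, -0.178, 0.002], 0.63)]
water_bottle [([0.753, -0.003, -0.002], 0.82)]
rinse_bowl [([0.362, -0.23, -0.0], 0.63)]
sanding_block [([0.365, 0.15, 0.001], 0.64)]
paint_brush [([0.383, 0.336, -0.001], 0.61), ([0.72, 0.25, 0.006], 0.17)]
```

View pics/top5.png

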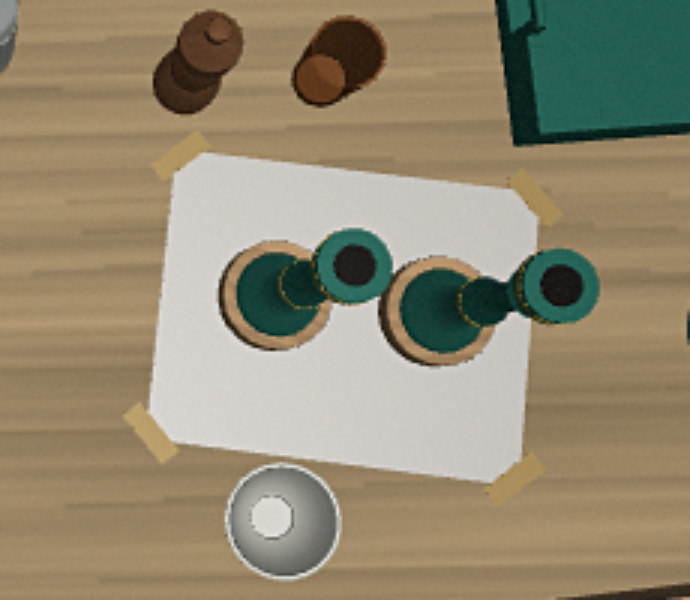

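View pics/side5.png

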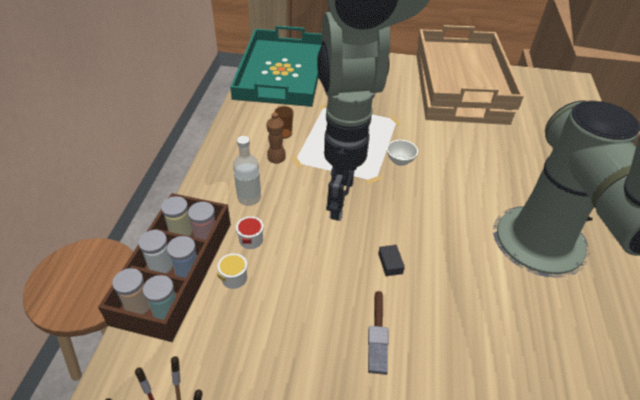

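Top crop: both feet, at about (275,296) and (437,310), are wholly on the white paper. There is a clear gap between them, both candlesticks are upright, and the bystanders have not moved. In the side view the arm hides the candlesticks. Handing in.

```bash
python3 -c "
from plant import manip; print(manip.hand_in())"
```

```text
the job is handed in; nothing more can be done
None
```

Both candlesticks now stand upright and wholly on the drying paper, and I handed the job in at about 30.5 s. I slid each one across by pushing its bare wooden foot with the back of one open finger, about 1–2 cm above the table. I pushed candlestick_a first, then candlestick_b.

- **Positions:** candlestick_a is at about (0.522, -0.373) and candlestick_b at about (0.540, -0.240).
- **Spacing:** the gap between the feet is about 45 mm. candlestick_a's foot is about 30 mm from the paper's far edge, and candlestick_b's is farther in from its edges.
- **Bystanders:** all were found within a few millimetres of where they started. I saw no sign of knocking or tipping, and the force readings I took between pushes stayed below about 8 N.

**Limits of the last check:** the arm hid the paper in the final side picture, and the network found only candlestick_b in the final top one. For candlestick_a I relied on the viewed top picture and on the detections just before backing away. During the last part of candlestick_b's push the tool read about 5 N upward, possibly from the finger rubbing on the table or the foot. It was gone once I backed off.

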